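# Re-zero a coffee grinder with its worm-drive crank

### The arm

A 6-joint arm with a two-finger parallel gripper is mounted at the origin on a cart in front of the work surface, level with it; the furniture and walls round the work are solid. World frame = base frame: x ahead of the robot, y to its left, z up, the work surface at z = 0. Lengths are in m, angles in degrees, forces in N, time in s.
With the tool pointing down it reaches from about 0.35 to 0.875 m from the base axis. Payload 4.2 kg.
Tool frame: the origin (TCP) lies midway between the tips of the shut fingers; the grasp point (between the pads) lies 19 mm behind it (r.pinch_z is the distance from the TCP to the grasp point, in m); z points along the fingers, y is the line along which they close (so a half turn about z gives the same grasp; the last joint's range is limited). The gripper opens to 87 mm and grips with 3 to 60 N. Pads are 19 mm wide; open, the fingers measure 117 mm over their backs; the gripper's body (75 mm by 190 mm) begins 51 mm behind the grasp point.
Start: joints at [-59.782, 22.042, 0.453, 0, -68.411, -14.817], TCP at [0.166, -0.603, 0.223] pointing down, gripper open.
Joint ranges: [-179.83, 179.83], [-69.29, 118.12], [-61.27, 80.66], [-181.25, 117.63], [-171.15, -9.14], [-177.46, 177.46]. Speed limits (degrees/s): [159.86, 159.86, 180, 180, 180, 180].

### API

Orientations are given as a 3x3 rotation matrix whose columns are the frame's x, y, z axes.
In Python, from station import r, imaging, models gives the robot as it stands. The module is installed in compiled form; this text tells all that it offers.
- The arm moves only by the tool apply_moves, never from a script. Its argument "moves" is a list of rows, each a list of 2 entries, a list of its own where there are three numbers: the shift along the tool's x, y, z in m, then the turn about the tool's z in degrees. A call has 1 to 5 rows; each row shifts and turns the commanded pose from where the row before left it, along the tool's axes as they then stand; what a row does not reach is not made up. A row lasts 1/12 s, in which the tool goes at most 41.7 mm and 7.16 degrees, less where a joint would pass 70% of its speed; a pose out of reach is approached as far as the arm can. A call is refused whole if a number of a shift passes 0.0417 or a number of a turn 7.16, either way. A call with a gripper value outside its range is refused whole. "hand" is the finger opening in m, from 0 to 0.087, set as the call begins (left out, the last holds). The fingers move at their own pace and stop on an object; the grip force is fixed at half the most. Time passes only in rows, so rows that do not move let the fingers close. It gives the time, the measured TCP pose, the force, the opening and the grip force at its end, in the units of the state.
- r.sense(): the state, without advancing time (a new reading comes with each control period).
- imaging.capture(name): name is "scene" or "top" or "wrist"; returns a dict with "frame" (400x640x3 uint8, blue, green, red), "intrinsics" (3x3 intrinsics, pixels), "eye" and "orientation" of the camera in the world. Camera axes: x right, y down, z forward; pixel columns grow to the right and rows downward; lengths in m; the calibration is good to about 2 mm. A picture is of the moment at which its call begins. There is no depth.
- r.finish_job(): hands the job in; it is judged then, once.
Trained networks look in a picture, given as the dict that the camera call returned (one of the last four; its "shot" number tells which), for a name from the list of things; names that differ only in an ending like _2 or _b are one class to them, and where a whole thing is asked for, a point or a joint stands for the part that bears it (a point fixed in the world has none). Each returns a list of dicts, best first, with "confidence" (0 to 1); they miss things now and then, are a little off and sometimes report something else, mostly with a low value. They report only what shows in the picture. A call takes as long as a camera call.
- models.cut_out(picture, target): "region" (400x640 bool, what is visible of it) and "extent" ([left, top, width, height] as shares, 0 to 1, of the picture: columns of its width, rows of its height, round what is visible of it).
- models.place_of(picture, target): "at" ([column, row] as shares, 0 to 1, of the picture: columns of its width, rows of its height: a listed point, or the origin of a listed thing).
The state is a dict: "time_s": time; "joints": joint angles; "joint_velocities": joint speeds; "effort": joint torques, N m; "tcp_pos": TCP position; "ee_rot": TCP orientation; "wrist_force": force on the tool from outside, world axes, zero at the start; "moment": the same for the moment, N m; "gripper_width": opening from 0.0 (shut) to 1.0 (fully open); "gripper_force": force on a finger pad.
Only numpy, scipy, OpenCV 4.12 (cv2) and the standard library are available. Lean on these libraries where they do the work, as an engineer would, in place of code of your own. Each camera call takes 0.05 s, during which the arm holds its last target. There are 200 camera calls.

### The job

Re-zero the coffee grinder: turn its crank clockwise (seen from above) until you feel the burrs just meet and the crank firms up, without forcing it, and pause there a moment. Then turn the crank back anticlockwise by one division of the dial, which is three full turns of the crank, and let go. Leave the mug, the teaspoon and the tin where they are.

Things in the scene. Friction and masses are not known exactly. Their poses are not given: they have to be found in the camera images.
- grinder: coffee grinder fixed to the worktop: aluminium housing 135 x 245 mm, flat top 150 mm above the worktop, spout and steel tray at its front (-x). Origin under the middle of the housing at worktop height; z up, +y to its left. Dial axis upright at x 0, y +54 mm, crank axis upright at x 0, y -68 mm. Behind the crank is a self-locking worm drive; burrs that meet stop it dead.
- crank: steel crank arm 15 mm wide, top 177 mm above the worktop; origin on the crank axis at worktop height, x axis along the arm to the knob. Clockwise from above (yaw falling) brings the burrs together. It drives the worm through a torsion spring (0.8 N m/rad): running takes 1 to 2 N at the knob; at the stop the force grows 0.55 N per mm. Met: 4 N or more (0.19 rad wound); forced: 14 N (0.66 rad)
- crank_knob (a point): middle of the black crank knob: an upright cylinder 19 mm in diameter, 41 mm high, from 178 to 219 mm above the worktop, free to spin on its pin, 38 mm from the crank axis; this point lies on the knob's axis 199 mm above the worktop and goes round with the crank
- crank_axis (a point): point on the crank axis at the same height (199 mm above the worktop), the centre of the knob's circle
- dial: round steel dial 102 mm across, top 168 mm above the worktop (black cap to 176 mm), 12 raised ribs 30 degrees (one division) apart, one longer and wider. Origin on its axis at worktop height, -x towards the long rib. Turns the same way as the crank, 1/36 as fast. It starts 0.25 to 0.7 divisions (0.75 to 2.1 crank turns) from where the burrs meet; that point differs each time and can only be felt
- pointer (a point): tip of the fixed index pointer on the grinder's top, at the front edge of the dial, 170 mm above the worktop
- mug_blue: light blue-white ceramic mug, 82 x 115 x 94 mm, standing beside the grinder on its right; origin under its middle; leave it alone
- teaspoon: steel teaspoon 130 mm long lying between the grinder and the mug; origin under its middle; leave it alone
- tin_half: short round food tin, 75 mm across, 58 mm high, standing beside the grinder on its left; origin under its middle; leave it alone

How it is judged:
By the outcome, as a careful person would: the job done as asked, in the order asked, and still so for the second after the job is handed in, with the robot touching nothing.
It also fails if it takes over 72 s, if anything falls off the work surface, if the arm or the gripper's body presses on something with over 40 N, if the wrist force passes 120 N, or if a joint passes its speed limit or range.

## Working session

There is one attempt and no reset: what is moved stays moved. The work goes in short steps, Python scripts to look and compute and a tool call to move; the robot and the scene stay as the last step left them, time stands still between calls to the robot, and variables do not carry over. Pictures are saved under pics/ and viewed, at most 10 in all, crops included, and the job is handed in when it is done.

Besides the shell and the picture viewer there is one more tool, called after "Emit:" by a JSON object that holds its "method" and its "body". apply_moves: Moves the arm, as the interface text tells. Its arguments: {"type":"object","properties":{"moves":{"type":"array"},"hand":{"type":"number"}},"required":["moves"]}

```bash
mkdir -p pics
cat > h.py <<'E'
import numpy as np, cv2
from station import r, imaging, models
def ray(p,uv):
    K=np.array(p["intrinsics"]); d=np.array(p["orientation"])@np.linalg.solve(K,[uv[0],uv[1],1.0]); return np.array(p["eye"]),d
def at_z(p,s,z):
    e,d=ray(p,(s[0]*640,s[1]*400)); return e+d*(z-e[2])/d[2]
E
python3 - <<'E'
from h import *
np.set_printoptions(precision=4,suppress=True)
Z=dict(crank_knob=.199,crank_axis=.199,pointer=.170,grinder=0,crank=0,dial=0,mug_blue=0,teaspoon=0,tin_half=0)
ims=[]
for c in("scene","top"):
    p=imaging.capture(c); ims.append(p["frame"]); print(c,p["eye"])
    for n,z in Z.items():
        for q in models.place_of(p,n)[:1]: print(n,round(q["confidence"],2),np.array(q["at"])*[640,400],at_z(p,q["at"],z))
cv2.imwrite("pics/a.png",cv2.resize(np.vstack(ims),(480,600)))
s=r.sense();print(s["ee_rot"],s["wrist_force"],s["tcp_pos"],s["time_s"],s["gripper_width"])
E
```

```text
scene [-0.589  -0.172   0.6862]
crank_knob 0.37 [313.472 165.   ] [0.6038 0.0369 0.199 ]
crank_axis 0.59 [328.   171.68] [ 0.5637 -0.0085  0.199 ]
grinder 0.88 [304.832 236.68 ] [0.5585 0.055  0.    ]
mug_blue 0.95 [403.52 243.68] [ 0.5643 -0.2173  0.    ]
teaspoon 0.58 [363.392 242.32 ] [ 0.5541 -0.1091  0.    ]
tin_half 0.62 [216.704 239.   ] [0.5071 0.295  0.    ]
top [-0.1146  0.0914  1.0709]
crank_knob 0.72 [315.52 184.4 ] [0.5856 0.0287 0.199 ]
crank_axis 0.79 [328.832 186.32 ] [ 0.575  -0.0048  0.199 ]
pointer 0.7 [286.528 217.4  ] [0.511  0.1115 0.17  ]
grinder 0.84 [305.28 234.92] [0.5602 0.065  0.    ]
crank 0.64 [313.28 185.68] [0.7411 0.0221 0.    ]
mug_blue 0.84 [403.584 224.8  ] [ 0.5603 -0.2285  0.    ]
teaspoon 0.53 [359.488 227.48 ] [ 0.5667 -0.0969  0.    ]
tin_half 0.96 [227.328 261.28 ] [0.4996 0.2914 0.    ]
[[-0.9641 -0.2655  0.    ]
 [-0.2655  0.9641 -0.    ]
 [-0.     -0.     -1.    ]] [0.1544 0.3297 1.1732] [ 0.166  -0.6025  0.2226] 1.0 1.0005039731885306
```

View pics/a.png

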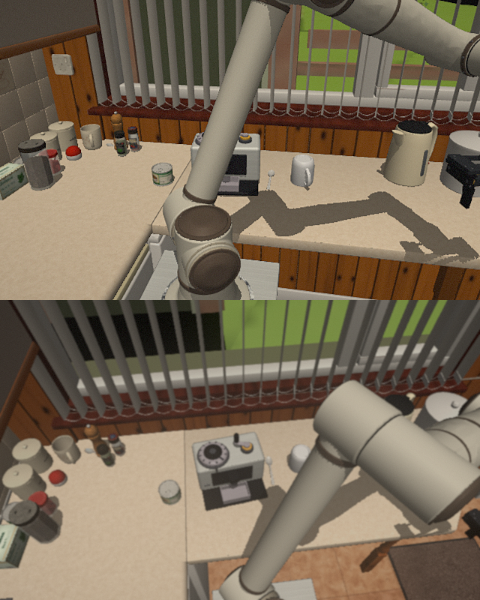

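Emit:
{"method": "apply_moves", "body": {"moves": [[[0,0,-0.04],7],[[0,0,-0.04],7],[[0,0,-0.04],1.4],[[-0.0185,0.0333,0],0],[[-0.0185,0.0333,0],0]], "hand": 0.087}}

```text
time_s: 1.42
tcp_pos: [0.2035, -0.5373, 0.3453]
ee_rot: [[-1.0, 0.003, 0.004], [0.003, 1.0, -0.006], [-0.004, -0.005, -1.0]]
wrist_force: [2.1, 0.3, -0.9]
gripper_width: 0.998
gripper_force: 0.0
```

Emit:
{"method": "apply_moves", "body": {"moves": [[[-0.0185,0.0333,0],0],[[-0.0185,0.0333,0],0],[[-0.0185,0.0333,0],0],[[-0.0185,0.0333,0],0],[[-0.0185,0.0333,0],0]]}}

```text
time_s: 1.83
tcp_pos: [0.2959, -0.3678, 0.3428]
ee_rot: [[-1.0, 0.0, 0.001], [0.0, 1.0, -0.0], [-0.001, -0.0, -1.0]]
wrist_force: [1.6, -0.0, 0.0]
gripper_width: 1.0
gripper_force: 0.0
```

Emit:
{"method": "apply_moves", "body": {"moves": [[[-0.0185,0.0333,0],0],[[-0.0185,0.0333,0],0],[[-0.0185,0.0333,0],0],[[-0.0185,0.0333,0],0],[[-0.0185,0.0333,0],0]]}}

```text
time_s: 2.25
tcp_pos: [0.3883, -0.2011, 0.343]
ee_rot: [[-1.0, -0.0, 0.001], [-0.0, 1.0, -0.0], [-0.001, -0.0, -1.0]]
wrist_force: [1.0, -1.3, -0.1]
gripper_width: 1.0
gripper_force: 0.0
```

Emit:
{"method": "apply_moves", "body": {"moves": [[[-0.0225,0.0333,0],0],[[-0.0225,0.0333,0],0],[[-0.0225,0.0333,0],0],[[-0.0225,0.0333,0],0],[[-0.0225,0.0333,0],0]]}}

```text
time_s: 2.67
tcp_pos: [0.5011, -0.0345, 0.343]
ee_rot: [[-1.0, -0.001, 0.001], [-0.001, 1.0, 0.0], [-0.001, 0.0, -1.0]]
wrist_force: [1.0, -0.2, 0.3]
gripper_width: 0.998
gripper_force: 0.0
```

```bash
cat > look.py <<'E'
from h import *
import sys
np.set_printoptions(precision=4,suppress=True)
Z=dict(crank_knob=.199,crank_axis=.199,pointer=.170,grinder=0,crank=0,dial=0)
ims=[]
for c in("wrist","top"):
    p=imaging.capture(c); ims.append(p["frame"]); print(c,p["eye"])
    for n,z in Z.items():
        for q in models.place_of(p,n)[:1]: print(n,round(q["confidence"],2),np.array(q["at"])*[640,400],at_z(p,q["at"],z))
cv2.imwrite(f"pics/{sys.argv[1]}.png",np.vstack([cv2.resize(ims[0],(560,350)),cv2.resize(ims[1][110:240,220:440],(423,250)) if 0 else cv2.copyMakeBorder(cv2.resize(ims[1][110:240,220:440],(423,250)),0,0,0,137,0)]))
s=r.sense();print(s["wrist_force"],s["tcp_pos"],s["time_s"],s["joints"])
E
python3 look.py b
```

```text
wrist [ 0.4172 -0.0342  0.5041]
crank_knob 0.65 [396.608 273.4  ] [0.5871 0.0346 0.199 ]
crank_axis 0.59 [359.68 260.48] [ 0.5732 -0.0018  0.199 ]
pointer 0.86 [471.296 184.68 ] [0.5054 0.1086 0.17  ]
grinder 0.64 [389.504 193.6  ] [0.5641 0.0606 0.    ]
crank 0.68 [391.68 275.  ] [0.7009 0.0717 0.    ]
top [-0.1146  0.0914  1.0709]
pointer 0.92 [281.472 217.08 ] [0.5135 0.1242 0.17  ]
grinder 0.67 [282.816 220.6  ] [0.6188 0.1272 0.    ]
[ 0.8959 -0.4116 -0.5781] [ 0.5003 -0.0369  0.3427] 3.3667 [  14.3561    6.0951   -3.885     0.0002  -79.9983 -104.4013]
```

View pics/b.png

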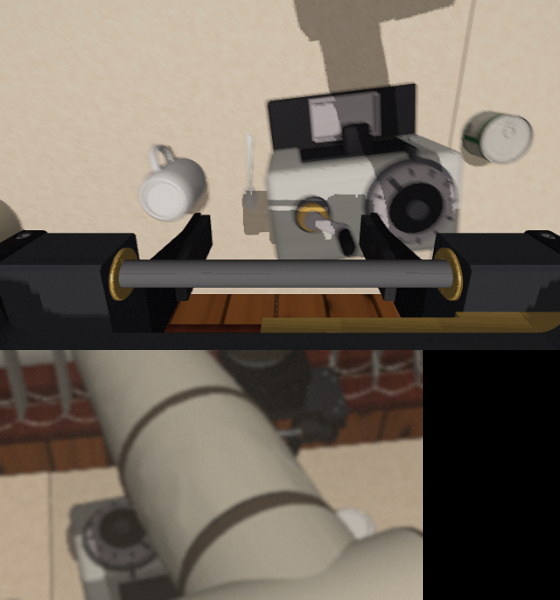

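Emit:
{"method": "apply_moves", "body": {"moves": [[[-0.028,0.018,0],0],[[-0.028,0.018,0],0],[[-0.028,0.018,0.01],0],[[0,0,0],0],[[0,0,0],0]]}}

```text
time_s: 3.78
tcp_pos: [0.5849, 0.0182, 0.3303]
ee_rot: [[-1.0, -0.001, -0.004], [-0.001, 1.0, -0.001], [0.004, -0.001, -1.0]]
wrist_force: [-1.4, 0.3, 0.6]
gripper_width: 0.996
gripper_force: 0.0
```

```bash
sed -i 's/("wrist","top")/("wrist","wrist")/; s/^cv2.imwrite.*/cv2.imwrite(f"pics\/{sys.argv[1]}.png",ims[0])/' look.py; python3 look.py c
```

```text
wrist [0.5019 0.0187 0.4918]
crank_knob 0.82 [341.504 198.8  ] [0.5903 0.0317 0.199 ]
crank_axis 0.93 [302.976 181.8  ] [ 0.5751 -0.0015  0.199 ]
pointer 0.81 [431.424  95.8  ] [0.5046 0.1106 0.17  ]
grinder 0.75 [353.984 142.4  ] [0.5682 0.0569 0.    ]
crank 0.23 [240.384 141.52 ] [ 0.5671 -0.1014  0.    ]
wrist [0.5    0.0174 0.4946]
crank_knob 0.96 [344.192 191.2  ] [0.5842 0.0332 0.199 ]
crank_axis 0.83 [305.728 180.8  ] [ 0.5748 -0.0003  0.199 ]
pointer 0.84 [428.288  94.48 ] [0.5036 0.1078 0.17  ]
[ 0.1184 -0.3485 -0.3014] [0.5844 0.0175 0.3327] 4.4833 [  17.5798   14.9744    5.8079    0.0006  -80.8272 -107.5796]
```

View pics/c.png

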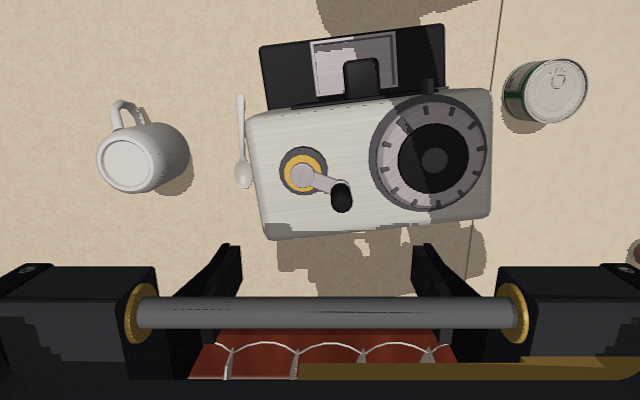

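Run:
```python
from h import *
np.set_printoptions(precision=4,suppress=True)
p=imaging.capture("wrist")
f=p["frame"]
for n in("crank_knob","crank"):
    for q in models.cut_out(p,n)[:1]:
        m=q["region"]; ys,xs=np.nonzero(m); print(n,q["confidence"],xs.min(),xs.max(),ys.min(),ys.max())
cv2.imwrite("pics/d.png",cv2.resize(f[140:230,260:400],(700,450),interpolation=cv2.INTER_CUBIC))
for uv,z in(((303,174),.177),((341,207),.219),((341,197),.199)): print(at_z(p,(uv[0]/640,uv[1]/400),z))
print([r.sense()["tcp_pos"]])
```

```text
crank_knob 0.67 291 353 161 211
crank 0.67 291 353 161 211
[ 0.5738 -0.0036  0.177 ]
[0.592  0.0301 0.219 ]
[0.5894 0.0308 0.199 ]
[array([0.5845, 0.0176, 0.3325])]
```

View pics/d.png

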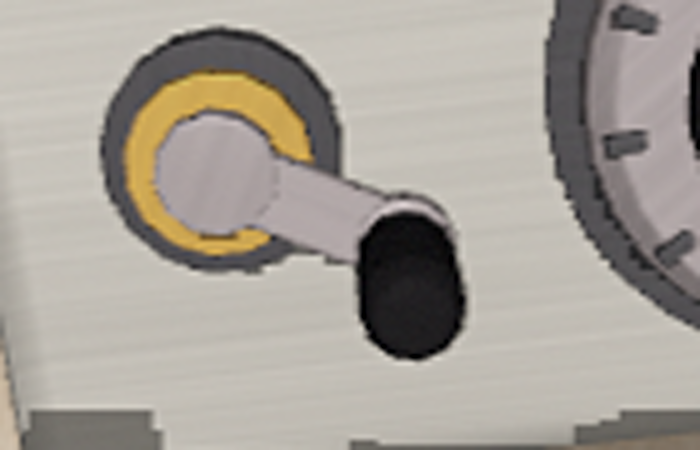

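Emit:
{"method": "apply_moves", "body": {"moves": [[[-0.0045,0.014,0.03],0],[[0,0,0.03],0],[[0,0,0.03],0],[[0,0,0.03],0],[[0,0,0.0285],0]], "hand": 0.05}}

```text
time_s: 5.05
tcp_pos: [0.5887, 0.0317, 0.1826]
ee_rot: [[-1.0, -0.0, -0.0], [-0.0, 1.0, 0.0], [0.0, 0.0, -1.0]]
wrist_force: [-0.1, 0.3, 0.0]
gripper_width: 0.705
gripper_force: 0.0
```

Emit:
{"method": "apply_moves", "body": {"moves": [[[0,0,0],0],[[0,0,0],0]]}}

```text
time_s: 5.22
tcp_pos: [0.5888, 0.0314, 0.1836]
ee_rot: [[-1.0, -0.0, -0.002], [-0.0, 1.0, -0.001], [0.002, -0.001, -1.0]]
wrist_force: [0.5, -0.3, 0.6]
gripper_width: 0.605
gripper_force: 0.0
```

```bash
python3 look.py e
```

```text
wrist [0.5054 0.0319 0.345 ]
crank_knob 0.83 [325.888 276.68 ] [0.5878 0.0316 0.199 ]
crank_axis 0.86 [251.584 253.   ] [ 0.5757 -0.0024  0.199 ]
pointer 0.8 [488.384  87.   ] [0.5033 0.1085 0.17  ]
grinder 0.85 [358.4  157.68] [0.5677 0.0634 0.    ]
crank 0.17 [ 70.592 156.88 ] [ 0.5669 -0.2219  0.    ]
wrist [0.5053 0.032  0.3463]
crank_knob 0.87 [323.968 273.4  ] [0.5876 0.031  0.199 ]
crank_axis 0.85 [247.872 248.6  ] [ 0.5747 -0.004   0.199 ]
pointer 0.81 [486.208  87.92 ] [0.5043 0.1085 0.17  ]
grinder 0.64 [356.672 155.92 ] [0.5676 0.0625 0.    ]
[1.2982 0.1195 0.9382] [0.589  0.0316 0.1841] 5.9167 [  18.7872   20.3302   -7.9388   -0.0013  -61.732  -108.786 ]
```

View pics/e.png

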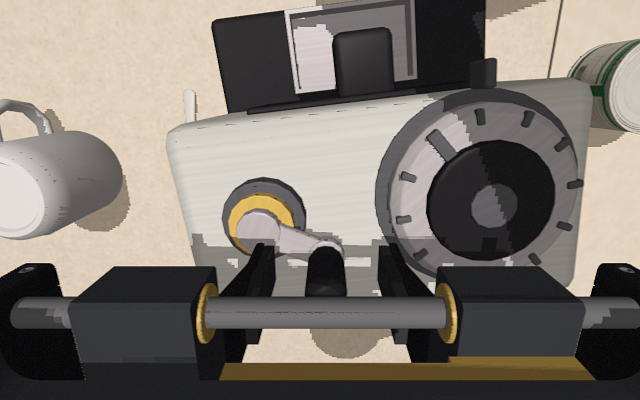

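Emit:
{"method": "apply_moves", "body": {"moves": [[[0,0,0],0],[[0,0,0],0],[[0,0,0],0],[[0,0,0],0],[[0,0,0],0]], "hand": 0.0}}

```text
time_s: 6.33
tcp_pos: [0.589, 0.0316, 0.184]
ee_rot: [[-1.0, -0.0, -0.0], [-0.0, 1.0, -0.0], [0.0, -0.0, -1.0]]
wrist_force: [0.2, 0.8, 0.4]
gripper_width: 0.28
gripper_force: 0.0
```

Emit:
{"method": "apply_moves", "body": {"moves": [[[0,0,0],0],[[0,0,0],0],[[0,0,0],0],[[0,0,0],0]]}}

```text
time_s: 6.67
tcp_pos: [0.5889, 0.0313, 0.184]
ee_rot: [[-1.0, 0.0, -0.0], [0.0, 1.0, -0.0], [0.0, -0.0, -1.0]]
wrist_force: [1.2, -1.5, -0.9]
gripper_width: 0.209
gripper_force: 30.0
```

```bash
cat > tf.py <<'E'
import sys;from h import *
A=np.array([.5745,-.0032])
# usage: theta ; prints tangential clockwise push on the knob (= -(force on tool)) and radial
s=r.sense();f=np.array(s["wrist_force"])[:2];d=np.array(s["tcp_pos"])[:2]-A
u=d/np.linalg.norm(d);t=np.array([u[1],-u[0]])
print("ang",np.degrees(np.arctan2(d[1],d[0])).round(1),"R",np.linalg.norm(d).round(4),"push",(-f@t).round(2),"radial on tool",(f@u).round(2),"t",s["time_s"])
E
python3 - <<'E'
import numpy as np
for n,st in((18,20),(36,10)):
    P=np.array([np.round(38*np.array([-np.cos(a),np.sin(a)]),1) for a in np.radians(67.5-st*np.arange(n+1))])
    D=np.diff(P,axis=0)/1000
    for k in range(n): print(67.5-st*k,"->",[round(x,4) for x in D[k]],end="; " if k%2 else "  ;")
    print()
E
python3 tf.py
```

```text
67.5 -> [np.float64(-0.0112), np.float64(-0.0071)]  ;47.5 -> [np.float64(-0.008), np.float64(-0.0105)]; 27.5 -> [np.float64(-0.004), np.float64(-0.0125)]  ;7.5 -> [np.float64(0.0006), np.float64(-0.0132)]; -12.5 -> [np.float64(0.0051), np.float64(-0.0122)]  ;-32.5 -> [np.float64(0.0089), np.float64(-0.0097)]; -52.5 -> [np.float64(0.0117), np.float64(-0.0061)]  ;-72.5 -> [np.float64(0.0131), np.float64(-0.0018)]; -92.5 -> [np.float64(0.0128), np.float64(0.0029)]  ;-112.5 -> [np.float64(0.0112), np.float64(0.0071)]; -132.5 -> [np.float64(0.008), np.float64(0.0105)]  ;-152.5 -> [np.float64(0.004), np.float64(0.0125)]; -172.5 -> [np.float64(-0.0006), np.float64(0.0132)]  ;-192.5 -> [np.float64(-0.0051), np.float64(0.0122)]; -212.5 -> [np.float64(-0.0089), np.float64(0.0097)]  ;-232.5 -> [np.float64(-0.0117), np.float64(0.0061)]; -252.5 -> [np.float64(-0.0131), np.float64(0.0018)]  ;-272.5 -> [np.float64(-0.0128), np.float64(-0.0029)]; 
67.5 -> [np.float64(-0.0059), np.float64(-0.0031)]  ;57.5 -> [np.float64(-0.0053), np.float64(-0.004)]; 47.5 -> [np.float64(-0.0044), np.float64(-0.0049)]
[... 1097 characters left out ...]
 -172.5 -> [np.float64(0.0003), np.float64(0.0067)]  ;-182.5 -> [np.float64(-0.0009), np.float64(0.0065)]; -192.5 -> [np.float64(-0.002), np.float64(0.0063)]  ;-202.5 -> [np.float64(-0.0031), np.float64(0.0059)]; -212.5 -> [np.float64(-0.004), np.float64(0.0053)]  ;-222.5 -> [np.float64(-0.0049), np.float64(0.0044)]; -232.5 -> [np.float64(-0.0056), np.float64(0.0036)]  ;-242.5 -> [np.float64(-0.0061), np.float64(0.0025)]; -252.5 -> [np.float64(-0.0064), np.float64(0.0015)]  ;-262.5 -> [np.float64(-0.0067), np.float64(0.0003)]; -272.5 -> [np.float64(-0.0065), np.float64(-0.0009)]  ;-282.5 -> [np.float64(-0.0063), np.float64(-0.002)]; 
ang 67.4 R 0.0374 push -1.66 radial on tool -0.93 t 6.6667
```

First quarter turn, checking forces.

Emit:
{"method": "apply_moves", "body": {"moves": [[[-0.0112,-0.0071,0],0],[[-0.008,-0.0105,0],0],[[-0.004,-0.0125,0],0],[[0.0006,-0.0132,0],0],[[0,0,0],0]]}}

```text
time_s: 7.08
tcp_pos: [0.6123, -0.0142, 0.1841]
ee_rot: [[-1.0, 0.003, 0.002], [0.003, 1.0, -0.0], [-0.002, -0.0, -1.0]]
wrist_force: [3.5, -0.3, -1.0]
gripper_width: 0.212
gripper_force: 30.0
```

```bash
python3 tf.py
```

```text
ang -16.2 R 0.0393 push 0.65 radial on tool 3.47 t 7.0833
```

Emit:
{"method": "apply_moves", "body": {"moves": [[[0.0051,-0.0122,0],0],[[0.0089,-0.0097,0],0],[[0.0117,-0.0061,0],0],[[0.0131,-0.0018,0],0],[[0,0,0],0]]}}

```text
time_s: 7.5
tcp_pos: [0.5699, -0.0419, 0.1841]
ee_rot: [[-1.0, 0.001, -0.001], [0.001, 1.0, 0.002], [0.001, 0.002, -1.0]]
wrist_force: [0.2, 0.5, -2.9]
gripper_width: 0.207
gripper_force: 30.0
```

```bash
python3 tf.py
```

```text
ang -96.8 R 0.039 push 0.18 radial on tool -0.5 t 7.5
```

Emit:
{"method": "apply_moves", "body": {"moves": [[[0.0128,0.0029,0],0],[[0.0112,0.0071,0],0],[[0.008,0.0105,0],0],[[0.004,0.0125,0],0],[[0,0,0],0]]}}

```text
time_s: 7.92
tcp_pos: [0.5375, -0.0069, 0.1841]
ee_rot: [[-1.0, -0.002, 0.004], [-0.002, 1.0, 0.001], [-0.004, 0.001, -1.0]]
wrist_force: [5.1, -0.4, -4.4]
gripper_width: 0.21
gripper_force: 30.0
```

```bash
python3 tf.py
```

```text
ang -174.3 R 0.0372 push 0.88 radial on tool -5.05 t 7.9167
```

Emit:
{"method": "apply_moves", "body": {"moves": [[[-0.0015,0,0],0],[[-0.0006,0.0132,0],0],[[0,0,0],0],[[0,0,0],0]]}}

```text
time_s: 8.25
tcp_pos: [0.5387, 0.0049, 0.184]
ee_rot: [[-1.0, -0.001, -0.0], [-0.001, 1.0, -0.001], [0.0, -0.001, -1.0]]
wrist_force: [3.0, -0.1, -2.2]
gripper_width: 0.208
gripper_force: 30.0
```

```bash
sed -i 's/.5745,/.576,/' tf.py; python3 tf.py
```

```text
ang 167.7 R 0.0381 push -0.58 radial on tool -2.92 t 8.25
```

Emit:
{"method": "apply_moves", "body": {"moves": [[[-0.0028,0.0063,0],0],[[-0.0031,0.0059,0],0],[[0,0,0],0],[[0,0,0],0]]}}

```text
time_s: 8.58
tcp_pos: [0.5444, 0.0172, 0.184]
ee_rot: [[-1.0, -0.0, -0.001], [-0.0, 1.0, -0.0], [0.001, -0.0, -1.0]]
wrist_force: [-0.4, -0.7, 0.4]
gripper_width: 0.207
gripper_force: 30.0
```

```bash
sed -i 's/.576,/.5768,/' tf.py; python3 tf.py
```

```text
ang 147.8 R 0.0382 push 0.79 radial on tool -0.04 t 8.5833
```

Emit:
{"method": "apply_moves", "body": {"moves": [[[-0.004,0.0053,0],0],[[-0.0049,0.0044,0],0],[[0,0,0],0],[[0,0,0],0]]}}

```text
time_s: 8.92
tcp_pos: [0.5541, 0.0269, 0.184]
ee_rot: [[-1.0, -0.0, 0.0], [-0.0, 1.0, 0.0], [-0.0, 0.0, -1.0]]
wrist_force: [-0.6, 0.1, 0.1]
gripper_width: 0.205
gripper_force: 30.0
```

```bash
python3 tf.py
```

```text
ang 127.0 R 0.0377 push 0.44 radial on tool 0.44 t 8.9167
```

Emit:
{"method": "apply_moves", "body": {"moves": [[[-0.0056,0.0036,0],0],[[-0.0061,0.0025,0],0],[[0,0,0],0],[[0,0,0],0]]}}

```text
time_s: 9.25
tcp_pos: [0.5659, 0.0325, 0.184]
ee_rot: [[-1.0, 0.0, 0.0], [0.0, 1.0, -0.0], [-0.0, -0.0, -1.0]]
wrist_force: [-0.7, -3.3, -0.6]
gripper_width: 0.207
gripper_force: 30.0
```

```bash
python3 tf.py
```

```text
ang 106.9 R 0.0373 push 1.66 radial on tool -2.96 t 9.25
```

Emit:
{"method": "apply_moves", "body": {"moves": [[[-0.0064,0.0007,0],0],[[-0.0067,0.0003,0],0],[[0,0,0],0],[[0,0,0],0]]}}

```text
time_s: 9.58
tcp_pos: [0.5789, 0.0336, 0.184]
ee_rot: [[-1.0, 0.0, 0.0], [0.0, 1.0, -0.0], [-0.0, -0.0, -1.0]]
wrist_force: [0.4, -2.1, 1.1]
gripper_width: 0.208
gripper_force: 30.0
```

```bash
sed -i 's/-.0032/-.004/' tf.py; python3 tf.py
```

```text
ang 86.8 R 0.0376 push -0.56 radial on tool -2.05 t 9.5833
```

Emit:
{"method": "apply_moves", "body": {"moves": [[[-0.0065,-0.0013,0],0],[[-0.0063,-0.002,0],0],[[0,0,0],0],[[0,0,0],0]]}}

```text
time_s: 9.92
tcp_pos: [0.5917, 0.0302, 0.184]
ee_rot: [[-1.0, 0.0, 0.0], [0.0, 1.0, 0.0], [-0.0, 0.0, -1.0]]
wrist_force: [-1.2, -2.8, 1.0]
gripper_width: 0.207
gripper_force: 30.0
```

```bash
sed -i 's/-.004\]/-.0044]/' tf.py; python3 tf.py
```

```text
ang 66.7 R 0.0377 push 0.03 radial on tool -3.01 t 9.9167
```

Emit:
{"method": "apply_moves", "body": {"moves": [[[-0.0059,-0.0031,0],0],[[-0.0053,-0.004,0],0],[[0,0,0],0],[[0,0,0],0]]}}

```text
time_s: 10.25
tcp_pos: [0.6026, 0.0228, 0.184]
ee_rot: [[-1.0, 0.001, -0.001], [0.001, 1.0, -0.0], [0.001, -0.0, -1.0]]
wrist_force: [-2.8, -2.0, 2.3]
gripper_width: 0.205
gripper_force: 30.0
```

```bash
python3 tf.py
```

```text
ang 46.5 R 0.0374 push 0.66 radial on tool -3.37 t 10.25
```

Emit:
{"method": "apply_moves", "body": {"moves": [[[-0.0037,-0.0054,0],0],[[-0.0036,-0.0056,0],0],[[0,0,0],0],[[0,0,0],0]]}}

```text
time_s: 10.58
tcp_pos: [0.6101, 0.012, 0.1841]
ee_rot: [[-1.0, 0.001, 0.0], [0.001, 1.0, 0.0], [-0.0, 0.0, -1.0]]
wrist_force: [-1.3, -0.3, 1.2]
gripper_width: 0.21
gripper_force: 30.0
```

```bash
sed -i 's/.5768,-.0044/.5761,-.0049/' tf.py; python3 tf.py
```

```text
ang 26.5 R 0.038 push 0.32 radial on tool -1.26 t 10.5833
```

Emit:
{"method": "apply_moves", "body": {"moves": [[[-0.0025,-0.0061,0],0],[[-0.0015,-0.0064,0],0],[[0,0,0],0],[[0,0,0],0]]}}

```text
time_s: 10.92
tcp_pos: [0.6137, -0.0006, 0.184]
ee_rot: [[-1.0, 0.001, -0.0], [0.001, 1.0, 0.0], [0.0, 0.0, -1.0]]
wrist_force: [-3.6, 0.5, 0.4]
gripper_width: 0.211
gripper_force: 30.0
```

```bash
python3 tf.py
```

```text
ang 6.5 R 0.0378 push 0.86 radial on tool -3.55 t 10.9167
```

Emit:
{"method": "apply_moves", "body": {"moves": [[[0.0005,-0.0067,0],0],[[0.0009,-0.0065,0],0],[[0,0,0],0],[[0,0,0],0]]}}

```text
time_s: 11.25
tcp_pos: [0.6126, -0.0138, 0.1841]
ee_rot: [[-1.0, 0.001, 0.001], [0.001, 1.0, 0.0], [-0.001, 0.0, -1.0]]
wrist_force: [-0.5, 1.4, 0.3]
gripper_width: 0.208
gripper_force: 30.0
```

```bash
sed -i 's/.5761/.5753/' tf.py; python3 tf.py
```

```text
ang -13.4 R 0.0383 push 1.24 radial on tool -0.84 t 11.25
```

Commanded −12.5 − 360 (440° turned). Continue.

Emit:
{"method": "apply_moves", "body": {"moves": [[[0.002,-0.0063,0],0],[[0.0031,-0.0059,0],0],[[0,0,0],0],[[0,0,0],0]]}}

```text
time_s: 11.58
tcp_pos: [0.6071, -0.026, 0.184]
ee_rot: [[-1.0, 0.001, 0.0], [0.001, 1.0, 0.0], [-0.0, 0.0, -1.0]]
wrist_force: [-2.3, 1.8, -0.2]
gripper_width: 0.206
gripper_force: 30.0
```

```bash
python3 tf.py
```

```text
ang -33.5 R 0.0382 push 0.21 radial on tool -2.86 t 11.5833
```

Emit:
{"method": "apply_moves", "body": {"moves": [[[0.0044,-0.005,0],0],[[0.0049,-0.0044,0],0],[[0,0,0],0],[[0,0,0],0]]}}

```text
time_s: 11.92
tcp_pos: [0.5977, -0.0354, 0.184]
ee_rot: [[-1.0, 0.0, 0.0], [0.0, 1.0, -0.0], [-0.0, -0.0, -1.0]]
wrist_force: [0.4, 1.0, -0.5]
gripper_width: 0.207
gripper_force: 30.0
```

```bash
sed -i 's/.5753,-.0049/.5749,-.0046/' tf.py; python3 tf.py
```

```text
ang -53.5 R 0.0384 push 0.88 radial on tool -0.55 t 11.9167
```

Emit:
{"method": "apply_moves", "body": {"moves": [[[0.0056,-0.0036,0],0],[[0.0061,-0.0025,0],0],[[0,0,0],0],[[0,0,0],0]]}}

```text
time_s: 12.25
tcp_pos: [0.5858, -0.0412, 0.184]
ee_rot: [[-1.0, 0.0, -0.0], [0.0, 1.0, 0.0], [0.0, 0.0, -1.0]]
wrist_force: [0.7, 1.9, -1.1]
gripper_width: 0.21
gripper_force: 30.0
```

```bash
python3 tf.py
```

```text
ang -73.4 R 0.0382 push 1.24 radial on tool -1.59 t 12.25
```

Emit:
{"method": "apply_moves", "body": {"moves": [[[0.0064,-0.0012,0],0],[[0.0067,-0.0003,0],0],[[0,0,0],0],[[0,0,0],0]]}}

```text
time_s: 12.58
tcp_pos: [0.5728, -0.0424, 0.1841]
ee_rot: [[-1.0, -0.0, 0.0], [-0.0, 1.0, 0.0], [-0.0, 0.0, -1.0]]
wrist_force: [0.3, 3.2, -2.0]
gripper_width: 0.211
gripper_force: 30.0
```

```bash
sed -i 's/-.0046/-.0043/' tf.py; python3 tf.py
```

```text
ang -93.1 R 0.0382 push 0.08 radial on tool -3.2 t 12.5833
```

Emit:
{"method": "apply_moves", "body": {"moves": [[[0.0065,0.0015,0],0],[[0.0063,0.002,0],0],[[0,0,0],0],[[0,0,0],0]]}}

```text
time_s: 12.92
tcp_pos: [0.5599, -0.0391, 0.1841]
ee_rot: [[-1.0, -0.0, -0.0], [-0.0, 1.0, -0.0], [0.0, -0.0, -1.0]]
wrist_force: [1.5, 1.3, -2.5]
gripper_width: 0.207
gripper_force: 30.0
```

```bash
sed -i 's/-.0043/-.0037/' tf.py; python3 tf.py
```

```text
ang -112.9 R 0.0384 push 0.87 radial on tool -1.77 t 12.9167
```

Emit:
{"method": "apply_moves", "body": {"moves": [[[0.0059,0.0031,0],0],[[0.0051,0.0042,0],0],[[0,0,0],0],[[0,0,0],0]]}}

```text
time_s: 13.25
tcp_pos: [0.549, -0.0316, 0.1841]
ee_rot: [[-1.0, -0.001, -0.0], [-0.001, 1.0, -0.0], [0.0, -0.0, -1.0]]
wrist_force: [1.7, 0.5, -1.8]
gripper_width: 0.206
gripper_force: 30.0
```

```bash
sed -i 's/.5749,-.0037/.5751,-.0035/' tf.py; python3 tf.py
```

```text
ang -132.9 R 0.0383 push 0.89 radial on tool -1.51 t 13.25
```

Emit:
{"method": "apply_moves", "body": {"moves": [[[0.0044,0.0049,0],0],[[0.0034,0.0057,0],0],[[0,0,0],0],[[0,0,0],0]]}}

```text
time_s: 13.58
tcp_pos: [0.5414, -0.0209, 0.1841]
ee_rot: [[-1.0, -0.001, -0.0], [-0.001, 1.0, -0.0], [0.0, -0.0, -1.0]]
wrist_force: [2.3, 0.7, -3.4]
gripper_width: 0.207
gripper_force: 30.0
```

```bash
sed -i 's/.5751,-.0035/.5753,-.0034/' tf.py; python3 tf.py
```

```text
ang -152.7 R 0.0382 push 0.37 radial on tool -2.35 t 13.5833
```

Emit:
{"method": "apply_moves", "body": {"moves": [[[0.002,0.0061,0],0],[[0.0015,0.0064,0],0],[[0,0,0],0],[[0,0,0],0]]}}

```text
time_s: 13.92
tcp_pos: [0.5378, -0.0084, 0.184]
ee_rot: [[-1.0, -0.001, -0.0], [-0.001, 1.0, -0.0], [0.0, -0.0, -1.0]]
wrist_force: [1.7, -0.9, -2.0]
gripper_width: 0.208
gripper_force: 30.0
```

```bash
sed -i 's/.5753/.5758/' tf.py; python3 tf.py
```

```text
ang -172.5 R 0.0383 push 1.07 radial on tool -1.53 t 13.9167
```

Emit:
{"method": "apply_moves", "body": {"moves": [[[0,0.0067,0],0],[[-0.0009,0.0065,0],0],[[0,0,0],0],[[0,0,0],0]]}}

```text
time_s: 14.25
tcp_pos: [0.5388, 0.0049, 0.184]
ee_rot: [[-1.0, -0.001, -0.001], [-0.001, 1.0, -0.0], [0.001, -0.0, -1.0]]
wrist_force: [0.5, -0.7, -0.8]
gripper_width: 0.209
gripper_force: 30.0
```

```bash
sed -i 's/.5758/.5761/' tf.py; python3 tf.py
```

```text
ang 167.5 R 0.0382 push 0.6 radial on tool -0.61 t 14.25
```

Emit:
{"method": "apply_moves", "body": {"moves": [[[-0.002,0.0063,0],0],[[-0.0031,0.0059,0],0],[[0,0,0],0],[[0,0,0],0]]}}

```text
time_s: 14.58
tcp_pos: [0.5443, 0.0171, 0.184]
ee_rot: [[-1.0, -0.001, -0.0], [-0.001, 1.0, -0.0], [0.0, -0.0, -1.0]]
wrist_force: [-0.4, -1.2, -0.6]
gripper_width: 0.208
gripper_force: 30.0
```

```bash
python3 tf.py
```

```text
ang 147.2 R 0.0378 push 1.2 radial on tool -0.34 t 14.5833
```

640° turned.

Emit:
{"method": "apply_moves", "body": {"moves": [[[-0.004,0.0053,0],0],[[-0.0049,0.0044,0],0],[[0,0,0],0],[[0,0,0],0]]}}

```text
time_s: 14.92
tcp_pos: [0.5534, 0.0266, 0.184]
ee_rot: [[-1.0, -0.0, 0.0], [-0.0, 1.0, -0.0], [-0.0, -0.0, -1.0]]
wrist_force: [1.1, -2.7, -0.5]
gripper_width: 0.209
gripper_force: 30.0
```

```bash
python3 tf.py
```

```text
ang 127.1 R 0.0376 push 0.73 radial on tool -2.8 t 14.9167
```

Emit:
{"method": "apply_moves", "body": {"moves": [[[-0.0058,0.0031,0],0],[[-0.0061,0.0025,0],0],[[0,0,0],0],[[0,0,0],0]]}}

```text
time_s: 15.25
tcp_pos: [0.5653, 0.0323, 0.184]
ee_rot: [[-1.0, -0.0, 0.0], [-0.0, 1.0, 0.0], [-0.0, 0.0, -1.0]]
wrist_force: [-0.2, -0.6, -0.8]
gripper_width: 0.206
gripper_force: 30.0
```

```bash
sed -i 's/.5761,-.0034/.5763,-.0039/' tf.py; python3 tf.py
```

```text
ang 106.9 R 0.0378 push 0.39 radial on tool -0.54 t 15.25
```

Emit:
{"method": "apply_moves", "body": {"moves": [[[-0.0064,0.0015,0],0],[[-0.0067,0.0003,0],0],[[0,0,0],0],[[0,0,0],0]]}}

```text
time_s: 15.58
tcp_pos: [0.5777, 0.0337, 0.184]
ee_rot: [[-1.0, 0.0, -0.001], [0.0, 1.0, -0.0], [0.001, -0.0, -1.0]]
wrist_force: [-3.8, -1.0, 2.4]
gripper_width: 0.208
gripper_force: 30.0
```

```bash
python3 tf.py
```

```text
ang 87.8 R 0.0376 push 3.72 radial on tool -1.1 t 15.5833
```

Emit:
{"method": "apply_moves", "body": {"moves": [[[-0.0033,-0.0003,0],0],[[0,0,0],0],[[0,0,0],0],[[0,0,0],0]]}}

```text
time_s: 15.92
tcp_pos: [0.5805, 0.0334, 0.184]
ee_rot: [[-1.0, 0.0, -0.002], [0.0, 1.0, -0.0], [0.002, -0.0, -1.0]]
wrist_force: [-5.7, -1.2, 3.3]
gripper_width: 0.213
gripper_force: 30.0
```

```bash
python3 tf.py
```

```text
ang 83.6 R 0.0375 push 5.5 radial on tool -1.8 t 15.9167
```

Emit:
{"method": "apply_moves", "body": {"moves": [[[-0.002,-0.0004,0],0],[[0,0,0],0],[[0,0,0],0],[[0,0,0],0],[[0,0,0],0]]}}

```text
time_s: 16.33
tcp_pos: [0.5822, 0.0332, 0.184]
ee_rot: [[-1.0, 0.0, -0.002], [0.0, 1.0, 0.0], [0.002, 0.0, -1.0]]
wrist_force: [-5.7, 0.4, 2.0]
gripper_width: 0.208
gripper_force: 30.0
```

```bash
python3 tf.py
```

```text
ang 81.0 R 0.0375 push 5.67 radial on tool -0.53 t 16.3333
```

Emit:
{"method": "apply_moves", "body": {"moves": [[[0,0,0],0],[[0,0,0],0],[[0,0,0],0],[[0,0,0],0],[[0,0,0],0]]}}

```text
time_s: 16.75
tcp_pos: [0.5821, 0.0331, 0.184]
ee_rot: [[-1.0, 0.0, -0.002], [0.0, 1.0, 0.0], [0.002, 0.0, -1.0]]
wrist_force: [-6.1, 0.1, 2.5]
gripper_width: 0.206
gripper_force: 30.0
```

Emit:
{"method": "apply_moves", "body": {"moves": [[[0,0,0],0],[[0,0,0],0],[[0,0,0],0],[[0,0,0],0],[[0,0,0],0]]}}

```text
time_s: 17.17
tcp_pos: [0.5821, 0.0331, 0.184]
ee_rot: [[-1.0, 0.0, -0.002], [0.0, 1.0, 0.0], [0.002, 0.0, -1.0]]
wrist_force: [-5.8, -0.0, 2.6]
gripper_width: 0.21
gripper_force: 30.0
```

```bash
python3 tf.py
```

```text
ang 81.1 R 0.0375 push 5.74 radial on tool -0.92 t 17.1667
```

Emit:
{"method": "apply_moves", "body": {"moves": [[[0.0045,0.0005,0],0],[[0.0131,-0.0018,0],0],[[0.0117,-0.0061,0],0],[[0.0089,-0.0097,0],0],[[0.0051,-0.0122,0],0]]}}

```text
time_s: 17.58
tcp_pos: [0.539, 0.0051, 0.184]
ee_rot: [[-1.0, -0.001, 0.001], [-0.001, 1.0, 0.002], [-0.001, 0.002, -1.0]]
wrist_force: [-2.0, 1.2, -0.1]
gripper_width: 0.209
gripper_force: 30.0
```

Emit:
{"method": "apply_moves", "body": {"moves": [[[0.0006,-0.0132,0],0],[[-0.004,-0.0125,0],0],[[-0.008,-0.0105,0],0],[[-0.0112,-0.0071,0],0],[[0,0,0],0]]}}

```text
time_s: 18.0
tcp_pos: [0.565, -0.0407, 0.184]
ee_rot: [[-1.0, 0.001, 0.003], [0.001, 1.0, -0.001], [-0.003, -0.001, -1.0]]
wrist_force: [-0.6, -2.6, 1.8]
gripper_width: 0.208
gripper_force: 30.0
```

```bash
python3 tf.py
```

```text
ang -107.0 R 0.0385 push 0.22 radial on tool 2.65 t 18.0
```

Emit:
{"method": "apply_moves", "body": {"moves": [[[-0.0128,-0.0034,0],0],[[-0.0131,0.0018,0],0],[[-0.0117,0.0061,0],0],[[-0.0089,0.0097,0],0],[[-0.0051,0.0122,0],0]]}}

```text
time_s: 18.42
tcp_pos: [0.6133, -0.0126, 0.1839]
ee_rot: [[-1.0, 0.001, -0.004], [0.001, 1.0, -0.0], [0.004, -0.0, -1.0]]
wrist_force: [-9.8, 0.9, 5.4]
gripper_width: 0.204
gripper_force: 30.0
```

Emit:
{"method": "apply_moves", "body": {"moves": [[[-0.0006,0.0132,0],0],[[0.004,0.0125,0],0],[[0.008,0.0105,0],0],[[0.0112,0.0071,0],0],[[0,0,0],0]]}}

```text
time_s: 18.83
tcp_pos: [0.5903, 0.0309, 0.1841]
ee_rot: [[-1.0, -0.001, 0.0], [-0.001, 1.0, -0.0], [-0.0, -0.0, -1.0]]
wrist_force: [-0.9, -3.0, -1.8]
gripper_width: 0.205
gripper_force: 30.0
```

```bash
python3 tf.py
```

```text
ang 68.0 R 0.0375 push -0.27 radial on tool -3.09 t 18.8333
```

Emit:
{"method": "apply_moves", "body": {"moves": [[[0.0136,0.0023,0],0],[[0.0131,-0.0018,0],0],[[0.0117,-0.0061,0],0],[[0.0089,-0.0097,0],0],[[0.0051,-0.0122,0],0]]}}

```text
time_s: 19.25
tcp_pos: [0.5385, 0.0038, 0.184]
ee_rot: [[-1.0, -0.001, 0.001], [-0.001, 1.0, 0.002], [-0.001, 0.002, -1.0]]
wrist_force: [-0.2, 1.8, -2.2]
gripper_width: 0.209
gripper_force: 30.0
```

Emit:
{"method": "apply_moves", "body": {"moves": [[[0,0,0],0],[[0,0,0],0]]}}

```text
time_s: 19.42
tcp_pos: [0.5386, 0.0024, 0.184]
ee_rot: [[-1.0, 0.001, -0.001], [0.001, 1.0, 0.0], [0.001, 0.0, -1.0]]
wrist_force: [-4.3, 1.4, 2.3]
gripper_width: 0.205
gripper_force: 30.0
```

```bash
sed -i 's/.5763,-.0039/.5755,-.0040/' tf.py; python3 tf.py
```

```text
ang 170.2 R 0.0375 push -0.65 radial on tool 4.45 t 19.4167
```

Emit:
{"method": "apply_moves", "body": {"moves": [[[0.0016,-0.0132,0],0],[[-0.004,-0.0125,0],0],[[-0.008,-0.0105,0],0],[[-0.0112,-0.0071,0],0],[[-0.0128,-0.0029,0],0]]}}

```text
time_s: 19.83
tcp_pos: [0.5756, -0.043, 0.184]
ee_rot: [[-1.0, 0.001, 0.003], [0.001, 1.0, 0.003], [-0.003, 0.003, -1.0]]
wrist_force: [-0.4, 11.3, 1.2]
gripper_width: 0.207
gripper_force: 30.0
```

Emit:
{"method": "apply_moves", "body": {"moves": [[[-0.0131,0.0018,0],0],[[-0.0117,0.0061,0],0],[[-0.0089,0.0097,0],0],[[-0.0051,0.0122,0],0],[[0,0,0],0]]}}

```text
time_s: 20.25
tcp_pos: [0.613, -0.0128, 0.184]
ee_rot: [[-1.0, -0.001, -0.003], [-0.001, 1.0, -0.001], [0.003, -0.001, -1.0]]
wrist_force: [-4.9, 0.4, 1.5]
gripper_width: 0.21
gripper_force: 30.0
```

```bash
sed -i 's/.5755/.5745/' tf.py; python3 tf.py
```

```text
ang -12.8 R 0.0394 push -0.71 radial on tool -4.82 t 20.25
```

Emit:
{"method": "apply_moves", "body": {"moves": [[[0.0002,0.0137,0],0],[[0.004,0.0125,0],0],[[0.008,0.0105,0],0],[[0.0112,0.0071,0],0],[[0.0128,0.0029,0],0]]}}

```text
time_s: 20.67
tcp_pos: [0.5763, 0.034, 0.184]
ee_rot: [[-1.0, -0.001, 0.001], [-0.001, 1.0, -0.001], [-0.001, -0.001, -1.0]]
wrist_force: [2.2, -6.5, -1.8]
gripper_width: 0.21
gripper_force: 30.0
```

Emit:
{"method": "apply_moves", "body": {"moves": [[[0,0,0],0],[[0,0,0],0]]}}

```text
time_s: 20.83
tcp_pos: [0.5756, 0.0337, 0.1841]
ee_rot: [[-1.0, -0.001, 0.0], [-0.001, 1.0, 0.0], [-0.0, 0.0, -1.0]]
wrist_force: [-1.0, -0.5, -1.2]
gripper_width: 0.209
gripper_force: 30.0
```

```bash
sed -i 's/.5745/.5755/' tf.py; python3 tf.py
```

```text
ang 89.8 R 0.0377 push 0.99 radial on tool -0.55 t 20.8333
```

Emit:
{"method": "apply_moves", "body": {"moves": [[[0.0131,-0.0018,0],0],[[0.0117,-0.0061,0],0],[[0.0089,-0.0097,0],0],[[0.0051,-0.0122,0],0],[[0,0,0],0]]}}

```text
time_s: 21.25
tcp_pos: [0.5381, 0.0019, 0.1841]
ee_rot: [[-1.0, 0.001, 0.003], [0.001, 1.0, 0.001], [-0.003, 0.001, -1.0]]
wrist_force: [3.9, 0.6, -4.1]
gripper_width: 0.21
gripper_force: 30.0
```

Emit:
{"method": "apply_moves", "body": {"moves": [[[0.0006,-0.0132,0],0],[[-0.004,-0.0125,0],0],[[-0.008,-0.0105,0],0],[[-0.0112,-0.0071,0],0],[[0,0,0],0]]}}

```text
time_s: 21.67
tcp_pos: [0.5624, -0.0403, 0.184]
ee_rot: [[-1.0, 0.002, 0.003], [0.002, 1.0, 0.002], [-0.003, 0.002, -1.0]]
wrist_force: [1.4, 6.5, 0.2]
gripper_width: 0.203
gripper_force: 30.0
```

```bash
python3 tf.py
```

```text
ang -109.8 R 0.0386 push -0.89 radial on tool -6.56 t 21.6667
```

Emit:
{"method": "apply_moves", "body": {"moves": [[[-0.0128,-0.0019,0],0],[[-0.0131,0.0018,0],0],[[-0.0117,0.0061,0],0],[[-0.0089,0.0097,0],0],[[0,0,0],0]]}}

```text
time_s: 22.08
tcp_pos: [0.6079, -0.0243, 0.1841]
ee_rot: [[-1.0, -0.0, 0.0], [-0.0, 1.0, -0.0], [-0.0, -0.0, -1.0]]
wrist_force: [2.2, -3.1, -0.3]
gripper_width: 0.206
gripper_force: 30.0
```

```bash
python3 tf.py
```

```text
ang -32.0 R 0.0382 push -1.48 radial on tool 3.47 t 22.0833
```

Emit:
{"method": "apply_moves", "body": {"moves": [[[-0.0046,0.0122,0],0],[[-0.0006,0.0132,0],0],[[0.004,0.0125,0],0],[[0.008,0.0105,0],0],[[0,0,0],0]]}}

```text
time_s: 22.5
tcp_pos: [0.5982, 0.0261, 0.1841]
ee_rot: [[-1.0, -0.002, -0.0], [-0.002, 1.0, 0.002], [0.0, 0.002, -1.0]]
wrist_force: [2.2, 2.1, -2.0]
gripper_width: 0.21
gripper_force: 30.0
```

```bash
python3 tf.py
```

```text
ang 53.0 R 0.0377 push -0.48 radial on tool 3.05 t 22.5
```

Emit:
{"method": "apply_moves", "body": {"moves": [[[0.0112,0.0071,0],0],[[0.0128,0.0029,0],0],[[0,0,0],0],[[0,0,0],0],[[0,0,0],0]]}}

```text
time_s: 22.92
tcp_pos: [0.575, 0.0337, 0.1841]
ee_rot: [[-1.0, 0.0, -0.001], [0.0, 1.0, -0.0], [0.001, -0.0, -1.0]]
wrist_force: [0.3, -0.4, -0.9]
gripper_width: 0.203
gripper_force: 30.0
```

```bash
python3 tf.py
```

```text
ang 90.8 R 0.0377 push -0.31 radial on tool -0.36 t 22.9167
```

Emit:
{"method": "apply_moves", "body": {"moves": [[[0.0045,-0.0003,0],0],[[0,0,0],0],[[0,0,0],0],[[0,0,0],0]]}}

```text
time_s: 23.25
tcp_pos: [0.5714, 0.0335, 0.1841]
ee_rot: [[-1.0, 0.0, 0.0], [0.0, 1.0, -0.0], [-0.0, -0.0, -1.0]]
wrist_force: [0.5, -2.2, -1.4]
gripper_width: 0.206
gripper_force: 30.0
```

```bash
python3 tf.py
```

```text
ang 96.2 R 0.0377 push -0.26 radial on tool -2.21 t 23.25
```

Emit:
{"method": "apply_moves", "body": {"moves": [[[0,0,0],0],[[0,0,0],0],[[0,0,0],0],[[0,0,0],0],[[0,0,0],0]], "hand": 0.045}}

```text
time_s: 23.67
tcp_pos: [0.5712, 0.0339, 0.1842]
ee_rot: [[-1.0, -0.0, 0.0], [-0.0, 1.0, 0.0], [-0.0, 0.0, -1.0]]
wrist_force: [-0.1, -0.4, 0.2]
gripper_width: 0.474
gripper_force: 0.0
```

Emit:
{"method": "apply_moves", "body": {"moves": [[[0,0,-0.015],0],[[0,0,-0.03],0],[[0,0,-0.035],0],[[0,0,-0.035],0],[[0,0,-0.03],0]]}}

```text
time_s: 24.08
tcp_pos: [0.5713, 0.0336, 0.3318]
ee_rot: [[-1.0, -0.0, 0.002], [-0.0, 1.0, 0.0], [-0.002, 0.0, -1.0]]
wrist_force: [0.8, 0.1, 1.0]
gripper_width: 0.519
gripper_force: 0.0
```

Emit:
{"method": "apply_moves", "body": {"moves": [[[0,0,0],0],[[0,0,0],0],[[0,0,0],0]]}}

```text
time_s: 24.33
tcp_pos: [0.5707, 0.0338, 0.3283]
ee_rot: [[-1.0, 0.0, -0.001], [0.0, 1.0, 0.0], [0.001, 0.0, -1.0]]
wrist_force: [-0.6, 0.8, -0.6]
gripper_width: 0.518
gripper_force: 0.0
```

```bash
python3 look.py f
```

```text
wrist [0.4871 0.0341 0.4896]
crank_knob 0.72 [330.496 195.2  ] [0.5725 0.0379 0.199 ]
crank_axis 0.86 [283.008 198.4  ] [ 0.5754 -0.0032  0.199 ]
grinder 0.75 [346.816 151.6  ] [0.5674 0.0631 0.    ]
dial 0.64 [286.976 197.4  ] [ 0.6343 -0.0229  0.    ]
wrist [0.4875 0.0341 0.4896]
crank_knob 0.64 [326.976 193.6  ] [0.5715 0.0346 0.199 ]
crank_axis 0.78 [283.776 198.2  ] [ 0.5756 -0.0028  0.199 ]
pointer 0.62 [411.584 110.4  ] [0.5035 0.1092 0.17  ]
grinder 0.77 [345.024 152.48 ] [0.569  0.0601 0.    ]
crank 0.49 [409.92 109.88] [0.5113 0.1469 0.    ]
[ 0.4112 -0.0927  0.0987] [0.5712 0.0337 0.3291] 25.0333 [  19.5906   13.7342    3.6553   -0.0002  -79.9192 -109.5899]
```

View pics/f.png

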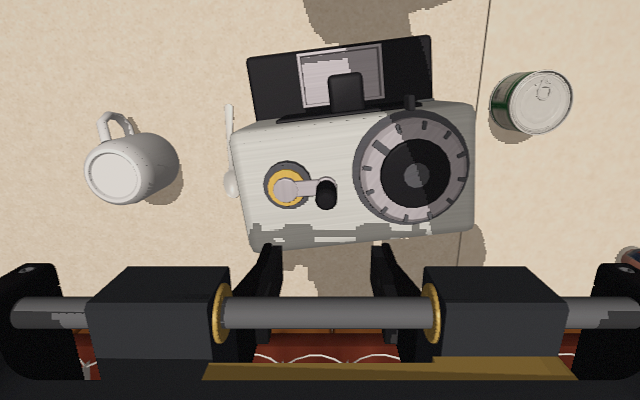

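The final picture shows the knob at about (326,192) and the hub at (287,188), so the arm sits at roughly 95° as intended. The mug, teaspoon and tin have not moved, and the gripper is clear.

```bash
python3 -c "
from station import r
print(r.finish_job())"
```

```text
the job is handed in; nothing more can be done
None
```

I turned the crank clockwise until the burrs met (about 6 N at the knob), paused there about 1 s, turned it back three full turns to within a few degrees, let go, and handed the job in at about 25 s with the mug, teaspoon and tin not moved.

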